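# Shut the red and blue paint pots

### The job

Keep the paints from spoiling: with the fingertips, push the open lids of the red pot and the blue pot over and down until both are fully shut. The green pot is still in use, so leave its lid standing open as it is, and leave the yellow one shut. Do not pick anything up: the pots stay seated in their tray, and the bottle, cup and brush stay where they are.

Things in the scene. Friction and masses are not known exactly. Their poses are not given: they have to be found in the camera images.
- tray: Plywood paint tray fixed to the table, 88 x 376 mm, 30 mm high. It has four square wells (64 mm wide, floor 8 mm above the table, 88 mm between centres) in a row along its own y axis; the pots stand in them. Origin: centre of its underside, on the table. Its x axis points from the lips of the pots to their hinges (roughly away from the robot).
- pot_red: White plastic pot 60 x 60 mm, 70 mm high without its lid, with a solid red paint block inside and a hinged red lid; it stands loose in one of the tray's wells with 2 mm of play each side, its underside 8 mm above the table, axes along the tray's (to within the play). About 0.25 kg. Origin: centre of its underside. Its lid starts standing open.
- lid_red (a joint): Angle of the red lid, rad: 0 = fully shut, lying flat on the pot; grows as the lid opens; 1.57 = upright; stop at 2.1 (leaning back, away from the lip side). The stiff hinge holds the lid at any angle (about 0.03 N m to turn it, no spring and no catch): a push below 1 N at the lip moves it, and it has to be pushed all the way down onto the pot.
- red_hinge (a point): Middle of the red lid's hinge line, at the pot's top edge on its +x side: 30 mm along the pot's x axis from its centre, 70 mm above its underside (78 mm above the table). The hinge line runs along the pot's y axis.
- red_lip (a point): Middle of the outer edge of the red lid's finger tab, on the lid's upper (outer) face, 70 mm from the hinge line. The lid is a plate 62 mm long, 60 mm wide and 5 mm thick, whose underside passes through the hinge line, plus the tab, 24 mm wide, sticking out 8 mm further. Shut, its top is 83 mm above the table and the lip points to the pot's -x.
- pot_green: White plastic pot 60 x 60 mm, 70 mm high without its lid, with a solid green paint block inside and a hinged green lid; it stands loose in one of the tray's wells with 2 mm of play each side, its underside 8 mm above the table, axes along the tray's (to within the play). About 0.25 kg. Origin: centre of its underside. Its lid starts standing open and is to stay as it is.
- lid_green (a joint): Angle of the green lid, rad: 0 = fully shut, lying flat on the pot; grows as the lid opens; 1.57 = upright; stop at 2.1 (leaning back, away from the lip side). The stiff hinge holds the lid at any angle (about 0.03 N m to turn it, no spring and no catch): a push below 1 N at the lip moves it, and it has to be pushed all the way down onto the pot.
- green_hinge (a point): Middle of the green lid's hinge line, at the pot's top edge on its +x side: 30 mm along the pot's x axis from its centre, 70 mm above its underside (78 mm above the table). The hinge line runs along the pot's y axis.
- green_lip (a point): Middle of the outer edge of the green lid's finger tab, on the lid's upper (outer) face, 70 mm from the hinge line. The lid is a plate 62 mm long, 60 mm wide and 5 mm thick, whose underside passes through the hinge line, plus the tab, 24 mm wide, sticking out 8 mm further. Shut, its top is 83 mm above the table and the lip points to the pot's -x.
- pot_blue: White plastic pot 60 x 60 mm, 70 mm high without its lid, with a solid blue paint block inside and a hinged blue lid; it stands loose in one of the tray's wells with 2 mm of play each side, its underside 8 mm above the table, axes along the tray's (to within the play). About 0.25 kg. Origin: centre of its underside. Its lid starts standing open.
- lid_blue (a joint): Angle of the blue lid, rad: 0 = fully shut, lying flat on the pot; grows as the lid opens; 1.57 = upright; stop at 2.1 (leaning back, away from the lip side). The stiff hinge holds the lid at any angle (about 0.03 N m to turn it, no spring and no catch): a push below 1 N at the lip moves it, and it has to be pushed all the way down onto the pot.
- blue_hinge (a point): Middle of the blue lid's hinge line, at the pot's top edge on its +x side: 30 mm along the pot's x axis from its centre, 70 mm above its underside (78 mm above the table). The hinge line runs along the pot's y axis.
- blue_lip (a point): Middle of the outer edge of the blue lid's finger tab, on the lid's upper (outer) face, 70 mm from the hinge line. The lid is a plate 62 mm long, 60 mm wide and 5 mm thick, whose underside passes through the hinge line, plus the tab, 24 mm wide, sticking out 8 mm further. Shut, its top is 83 mm above the table and the lip points to the pot's -x.
- pot_yellow: White plastic pot 60 x 60 mm, 70 mm high without its lid, with a solid yellow paint block inside and a hinged yellow lid; it stands loose in one of the tray's wells with 2 mm of play each side, its underside 8 mm above the table, axes along the tray's (to within the play). About 0.25 kg. Origin: centre of its underside. Its lid starts shut and is to stay shut.
- lid_yellow (a joint): Angle of the yellow lid, rad: 0 = fully shut, lying flat on the pot; grows as the lid opens; 1.57 = upright; stop at 2.1 (leaning back, away from the lip side). The stiff hinge holds the lid at any angle (about 0.03 N m to turn it, no spring and no catch): a push below 1 N at the lip moves it, and it has to be pushed all the way down onto the pot.
- yellow_hinge (a point): Middle of the yellow lid's hinge line, at the pot's top edge on its +x side: 30 mm along the pot's x axis from its centre, 70 mm above its underside (78 mm above the table). The hinge line runs along the pot's y axis.
- yellow_lip (a point): Middle of the outer edge of the yellow lid's finger tab, on the lid's upper (outer) face, 70 mm from the hinge line. The lid is a plate 62 mm long, 60 mm wide and 5 mm thick, whose underside passes through the hinge line, plus the tab, 24 mm wide, sticking out 8 mm further. Shut, its top is 83 mm above the table and the lip points to the pot's -x.
- bottle: Bystander: upright clear water bottle with a green label, 60 mm across, 180 mm tall, loose, at one end of the tray. Origin: centre of its underside.
- cup: Bystander: white paper cup, 76 mm across the rim, 100 mm tall, loose and light, at the other end of the tray. Origin: centre of its underside.
- brush: Bystander: paint brush, 180 mm long, lying loose on the table on the lip side of the tray. Origin: at its middle, on the table; its x axis runs along the handle towards the bristles.

How it is judged:
At the end, for the whole second after the job is handed in: Red, blue and yellow lids within 0.07 rad of shut; green lip within 20 mm of its start; all pots at rest in their wells, raised under 3 mm, tilted under 0.06 rad; bottle, cup and brush within 25 mm of their starts, bottle and cup upright (0.1 rad) (value of joint each of lid_red, lid_blue, lid_yellow below 0.07 rad and distance of green_lip from where it was at the start of the episode below 0.02 m and z of each of pot_red, pot_green, pot_blue, pot_yellow in the frame of tray below 0.011 m and angle between each of pot_red, pot_green, pot_blue, pot_yellow's own z axis and vertical below 0.06 rad and linear speed of each of pot_red, pot_green, pot_blue, pot_yellow below 0.02 m/s and distance of each of bottle, cup, brush from where it was at the start of the episode below 0.025 m and angle between each of bottle, cup's own z axis and vertical below 0.1 rad); the robot touches nothing.
It fails at once if a pot is lifted more than 15 mm off its seat or tipped by more than 0.35 rad (z of any of pot_red, pot_green, pot_blue, pot_yellow in the frame of tray above 0.023 m or angle between any of pot_red, pot_green, pot_blue, pot_yellow's own z axis and vertical above 0.35 rad).
It fails at once if the green lid is moved by more than 20 mm at its lip (distance of green_lip from where it was at the start of the episode above 0.02 m).
It fails at once if the yellow lid is opened by more than 0.15 rad (value of joint lid_yellow above 0.15 rad).
It fails at once if the bottle, cup or brush is moved by more than 25 mm (distance of any of bottle, cup, brush from where it was at the start of the episode above 0.025 m).
It also fails if it takes over 51 s, if anything falls off the work surface, if the arm or the gripper's body presses on something with over 40 N, if the wrist force passes 120 N, or if a joint passes its speed limit or range.

### The arm

A 6-joint arm with a two-finger parallel gripper is mounted at the origin on the work surface. World frame = base frame: x ahead of the robot, y to its left, z up, the work surface at z = 0. Lengths are in m, angles in rad, forces in N, time in s.
With the tool pointing down it reaches from about 0.325 to 0.75 m from the base axis. Payload 7.6 kg.
Tool frame: the origin (TCP) lies midway between the tips of the shut fingers; the grasp point (between the pads) lies r.hold_point_z behind it (r.hold_point_z is the distance from the TCP to the grasp point, in m); z points along the fingers, x is the direction in which the jaws open and shut, and the axes are right-handed (so a half turn about z gives the same grasp; the last joint's range is limited). The gripper opens to 85 mm and grips with 20 to 120 N. Pads are 22 mm wide; open, the fingers measure 114 mm over their backs; the gripper's body (76 mm by 85 mm) begins 54 mm behind the grasp point. The pads swing forward as they close: fully open they stand 13 mm farther back than shut.
Start: joints at [-1.321, 0.052, 1.401, -0, 1.689, -0.07], TCP at [0.165, -0.498, 0.194] pointing down, gripper open.
Joint ranges: [-2.9, 2.9], [-0.91, 2.17], [0.12, 2.37], [-1.06, 4.2], [0.26, 2.73], [-2.93, 2.93]. Speed limits (rad/s): [2.57, 2.57, 3.01, 3.14, 3.14, 3.14].

### API

Orientations are given as a unit quaternion [w, x, y, z].
In Python, from workcell import r gives the robot as it stands. Calls block until the motion is done:
- r.move_pose(position, orientation): joint-space move of the TCP to a pose.
- r.move_linear(position, frame=None, max_speed=0.15, guard=None): straight line of the TCP; frame=None keeps the orientation; max_speed is the mean speed in m/s. With guard (N) it stops when the force on the tool has changed by that much, and returns True; else False.
- r.move_j(angles): joint-space move.
- r.let_go() and r.clamp(): open the fingers fully, or close them until they stop; the grip force is fixed at half the most.
- r.pause(seconds).
- r.ik(position, orientation): joint angles nearest the present ones, or None.
- r.get_obs(): the state.
- r.read_camera(name): name is "scene" or "top" or "wrist"; returns a dict with "pixels" (400x640x3 uint8, red, green, blue), "mtx" (3x3 intrinsics, pixels), "position" and "orientation" of the camera in the world. Camera axes: x right, y down, z forward; pixel columns grow to the right and rows downward; lengths in m; the calibration is good to about 2 mm. A picture is of the moment at which its call begins. There is no depth.
A pose or a line that the arm cannot do raises r.MotionError and nothing moves.
- r.hand_in(): hands the job in, once; it reports no verdict.
Trained networks look in the newest picture that a camera, given by its name, has taken for a name from the list of things; names that differ only in an ending like _2 or _b are one class to them, and where a whole thing is asked for, a point or a joint stands for the part that bears it (a point fixed in the world has none). Each returns a list of dicts, best first, with "score" (0 to 1); they miss things now and then, are a little off and sometimes report something else, mostly with a low value. They report only what shows in the picture. A call takes as long as a camera call.
- r.spot_in(label, camera): "rect" ([centre column, centre row, width, height] in pixels, round what is visible of it).
- r.trace(label, camera): "mask" (400x640 bool, what is visible of it) and "rect" ([centre column, centre row, width, height] in pixels, round what is visible of it).
The state is a dict: "time": time; "q": joint angles; "qvel": joint speeds; "joint_torque": joint torques, N m; "ee_pos": TCP position; "orientation": TCP orientation; "ft_force": force on the tool from outside, world axes, zero at the start; "torque": the same for the moment, N m; "gripper_width": opening from 0.0 (shut) to 1.0 (fully open).
Only numpy, scipy, OpenCV 4.12 (cv2) and the standard library are available. Lean on these libraries where they do the work, as an engineer would, in place of code of your own. Each camera call takes 0.05 s, during which the arm holds its last target. There are 200 camera calls.

## Working session

There is one attempt and no reset: what is moved stays moved. The work goes in short steps, each a Python script; the robot and the scene stay as the last script left them, time stands still between calls to the robot, and variables do not carry over. Pictures are saved under pics/ and viewed, about 8 in all and at most 12, crops included, and the job is handed in when it is done.

```bash
mkdir -p pics
python3 - <<'E'
from workcell import r
import cv2,numpy as np
for c in ("scene","top"):
    o=r.read_camera(c); cv2.imwrite(f"pics/{c}0.png",o["pixels"][:,:,::-1]); print(c,np.round(o["mtx"],1).tolist(),o["position"],o["orientation"])
    for n in ("tray","pot_red","pot_green","pot_blue","pot_yellow","lid_red","lid_blue","red_lip","blue_lip","green_lip","bottle","cup","brush"):
        d=r.spot_in(n,c); print(n,[(np.round(x["rect"]).tolist(),round(x["score"],2)) for x in d[:2]])
print(r.get_obs()["time"],r.hold_point_z)
E
```

```text
scene [[392.0, 0.0, 321.5], [0.0, 392.0, 193.1], [0.0, 0.0, 1.0]] [0.92277522 0.48210857 0.59984048] [-0.13653133  0.32610518  0.85255312 -0.38492569]
tray [([308.0, 215.0, 119.0, 116.0], 0.91)]
pot_red [([289.0, 170.0, 44.0, 59.0], 0.79)]
pot_green [([271.0, 148.0, 34.0, 55.0], 0.89)]
pot_blue [([307.0, 194.0, 41.0, 58.0], 0.81)]
pot_yellow [([336.0, 226.0, 44.0, 52.0], 0.6), ([333.0, 170.0, 63.0, 38.0], 0.38)]
lid_red [([274.0, 163.0, 18.0, 37.0], 0.71), ([310.0, 193.0, 46.0, 60.0], 0.39)]
lid_blue [([295.0, 185.0, 16.0, 40.0], 0.74), ([276.0, 163.0, 17.0, 41.0], 0.47)]
red_lip [([274.0, 165.0, 16.0, 38.0], 0.74), ([262.0, 140.0, 16.0, 37.0], 0.7)]
blue_lip [([370.0, 275.0, 48.0, 63.0], 0.33)]
green_lip [([262.0, 141.0, 16.0, 36.0], 0.77), ([276.0, 163.0, 17.0, 34.0], 0.25)]
bottle [([250.0, 116.0, 26.0, 65.0], 0.94), ([335.0, 218.0, 44.0, 32.0], 0.35)]
cup [([372.0, 276.0, 48.0, 63.0], 0.72)]
brush [([333.0, 168.0, 67.0, 38.0], 0.61), ([271.0, 151.0, 39.0, 53.0], 0.46)]
top [[396.0, 0.0, 320.7], [0.0, 396.0, 203.5], [0.0, 0.0, 1.0]] [0.39532475 0.0450416  0.85698751] [-0.05448345  0.71132724 -0.69837891  0.05755002]
tray [([353.0, 197.0, 182.0, 76.0], 0.82)]
pot_red [([380.0, 194.0, 46.0, 45.0], 0.67)]
pot_green [([420.0, 202.0, 51.0, 40.0], 0.57)]
pot_blue [([335.0, 183.0, 39.0, 48.0], 0.63)]
pot_yellow [([293.0, 181.0, 37.0, 36.0], 0.84), ([337.0, 185.0, 34.0, 49.0], 0.69)]
lid_red [([384.0, 176.0, 36.0, 13.0], 0.65)]
lid_blue [([338.0, 167.0, 33.0, 20.0], 0.69), ([499.0, 221.0, 64.0, 36.0], 0.18)]
red_lip [([382.0, 175.0, 32.0, 12.0], 0.68), ([291.0, 178.0, 33.0, 32.0], 0.22)]
blue_lip [([338.0, 165.0, 31.0, 17.0], 0.77)]
green_lip [([428.0, 186.0, 33.0, 10.0], 0.53)]
bottle [([499.0, 221.0, 62.0, 33.0], 0.85)]
cup [([230.0, 162.0, 43.0, 45.0], 0.77), ([383.0, 176.0, 39.0, 11.0], 0.39)]
brush [([377.0, 259.0, 81.0, 25.0], 0.58)]
1.4 0.0187
```

Run:
```python
import cv2
a=cv2.imread("pics/top0.png")[120:300,180:560]; cv2.imwrite("pics/topc.png",cv2.resize(a,None,fx=2,fy=2,interpolation=cv2.INTER_CUBIC))
a=cv2.imread("pics/scene0.png")[60:320,200:440]; cv2.imwrite("pics/scenec.png",cv2.resize(a,None,fx=2.3,fy=2.3,interpolation=cv2.INTER_CUBIC))
```

```text
(no output)
```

View pics/topc.png

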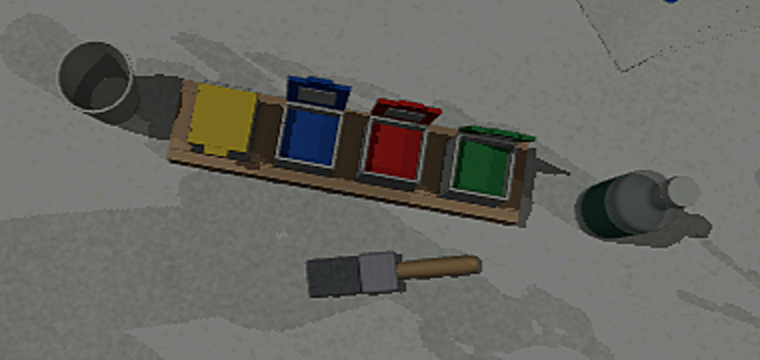

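View pics/scenec.png

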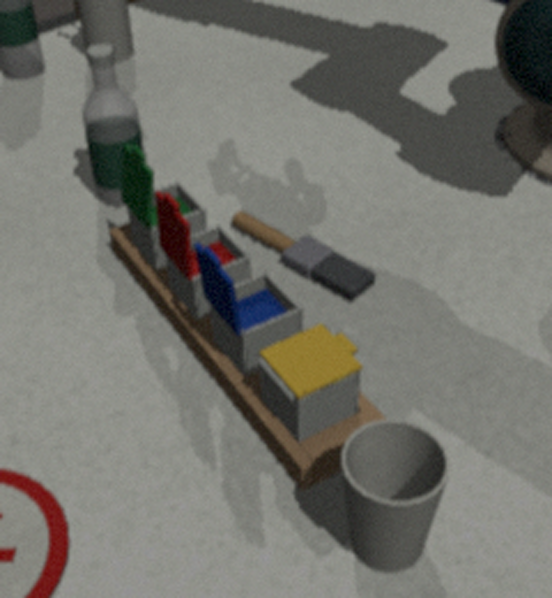

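The top view shows cup, yellow (shut), blue, red and green from left to right, then the bottle; the brush lies in front. Rim front corners in the crop are near blue (278,165), red (360,177) and green (448,195). The scene view confirms that the green, red and blue lids are open. Next I fit the tray pose and lid angles.

```bash
cat > h.py <<'E'
import numpy as np,cv2
from scipy.spatial.transform import Rotation as R
from scipy.optimize import least_squares
Y=dict(yellow=.132,blue=.044,red=-.044,green=-.132)
def proj(o,P):
    q=np.roll(o["orientation"],-1); p=R.from_quat(q).inv().apply(np.atleast_2d(P)-o["position"])
    return (p@np.array(o["mtx"]).T)[:,:2]/p[:,2:]
def world(t,P):
    P=np.atleast_2d(P); return np.c_[R.from_euler('z',t[2]).apply(P)+[t[0],t[1],0]]
def lid(c,th):  # plate corners + tab + inner face, tray frame
    pts=[(0,-.03),(0,.03),(.062,.03),(.062,.012),(.07,.012),(.07,-.012),(.062,-.012),(.062,-.03)]
    return np.array([[.03-s*np.cos(th)+.005*np.sin(th),Y[c]+y,.078+s*np.sin(th)+.005*np.cos(th)] for s,y in pts])
E
python3 - <<'E'
from h import *
from workcell import r
o=r.read_camera("top"); s=r.read_camera("scene")
C=[]
def a(x,y,z,u,v): C.append((x,y,z,u/2+180-.25,v/2+120-.25))
for c,f,g in(("blue",(278,165),(335,170)),("red",(360,177),(420,184)),("green",(448,195),(510,202))):
    a(-.03,Y[c]+.03,.078,*f);a(-.03,Y[c]-.03,.078,*g)
for x,y,p in((-.032,.03,(192,148)),(-.032,-.03,(248,155)),(.03,.03,(196,86)),(.03,-.03,(258,92))): a(x,Y["yellow"]+y,.083,*p)
a(-.044,.188,.03,170,150);a(-.044,-.188,.03,519,213)
C=np.array(C)
f=least_squares(lambda t:(proj(o,world(t,C[:,:3]))-C[:,3:]).ravel(),[.42,0,0],loss="soft_l1"); t=f.x
print(t,np.round((proj(o,world(t,C[:,:3]))-C[:,3:]),1).tolist())
np.save("t.npy",t)
# lid angles: IoU of projected outline with trace masks in both views
th={}
for c in("red","blue","green"):
    for cam,im in(("top",o),("scene",s)):
        m=r.trace("lid_"+c,cam)
        if not m: print(c,cam,"none");continue
        m=m[0]; M=m["mask"]; best=[]
        for g in np.arange(1.2,2.11,.05):
            k=np.zeros((400,640),np.uint8); P=lid(c,g); Q=P-np.array([.005*np.sin(g),0,.005*np.cos(g)])
            for W in(P,Q): cv2.fillPoly(k,[np.round(proj(im,world(t,W))).astype(np.int32)],1)
            best.append(((M&(k>0)).sum()/(M|(k>0)).sum(),g))
        print(c,cam,round(m["score"],2),np.round(max(best),2)); th[c,cam]=max(best)[1]
I=[]
for cam,im in(("top",o),("scene",s)):
    b=cv2.resize(im["pixels"][:,:,::-1],None,fx=3,fy=3,interpolation=cv2.INTER_CUBIC)
    def dr(P,col): cv2.polylines(b,[np.round(proj(im,world(t,P))*3+1).astype(np.int32)],True,col,1)
    for c in Y: dr([[x,Y[c]+y,.078] for x,y in((-.03,-.03),(-.03,.03),(.03,.03),(.03,-.03))],(255,255,255))
    for c in("red","blue","green"): dr(lid(c,th.get((c,cam),1.6)),(0,255,255))
    dr([[x,y,.03] for x,y in((-.044,-.188),(-.044,.188),(.044,.188),(.044,-.188))],(255,0,255))
    I.append(b[400:800,750:1450] if cam=="top" else b[310:810,700:1200])
cv2.imwrite("pics/ov_top.png",I[0]);cv2.imwrite("pics/ov_sc.png",I[1])
for c in("red","blue"): print(c,world(t,[.03,Y[c],.078]))
print(r.get_obs()["time"],r.get_obs()["orientation"])
E
```

```text
[ 0.54563881 -0.02824005 -0.15905502] [[-1.4, -2.7], [-0.2, 0.1], [1.2, -1.0], [0.9, 0.8], [0.9, -2.2], [-0.2, -0.4], [-2.1, -1.4], [-0.4, 0.4], [1.9, -0.2], [0.2, 2.0], [-1.5, 5.6], [0.1, 5.5]]
red top 0.59 [0.7  1.55]
red scene 0.85 [0.83 1.6 ]
blue top 0.77 [0.81 1.6 ]
blue scene 0.7 [0.84 1.7 ]
green top 0.65 [0.57 1.4 ]
green scene 0.7 [0.86 1.4 ]
red [[ 0.56829119 -0.07643621  0.078     ]]
blue [[0.58222909 0.010453   0.078     ]]
1.8 [ 2.41200141e-05  8.10677223e-01 -5.85493329e-01  2.91015788e-05]
```

View pics/ov_top.png

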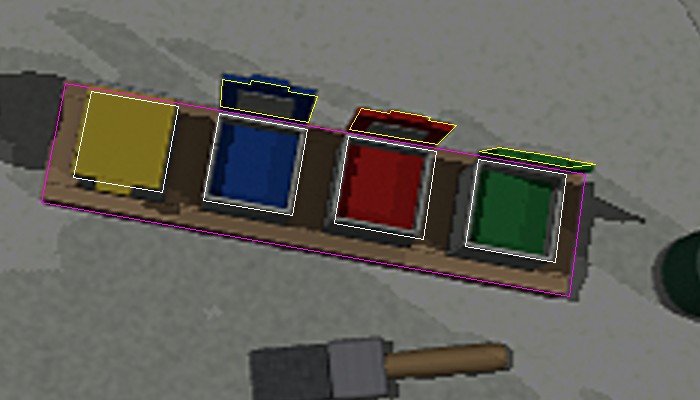

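View pics/ov_sc.png

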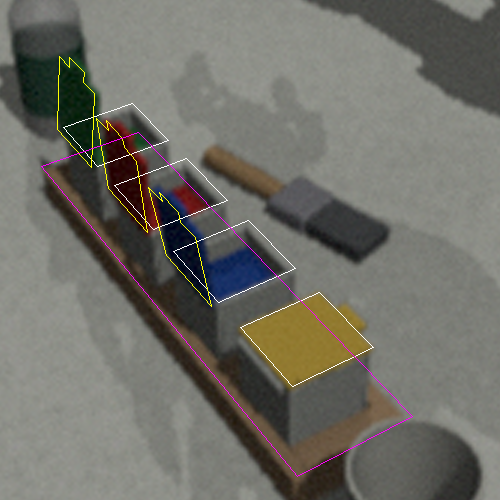

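The overlays match to a few mm in both views. The lids stand at about 1.4 (green), 1.6 (red) and 1.65 rad (blue). I push red first.

```bash
cat >> h.py <<'E'
t=np.load("t.npy") if __import__("os").path.exists("t.npy") else None
def tool():
    y=world([0,0,t[2]],[0,1,0])[0]; x=-y; z=np.array([0,0,-1.])
    q=R.from_matrix(np.c_[x,np.cross(z,x),z]).as_quat(); return np.roll(q,1)
def push(r,c):
    P=lambda d,z: world(t,[.03-d,Y[c],z])[0]   # d: towards the lip from the hinge
    r.move_pose(P(-.08,.22),tool())
    r.move_linear(P(-.08,.122))
    f0=np.array(r.get_obs()["ft_force"])
    print("hit",r.move_linear(P(.03,.122),max_speed=.08,guard=12),np.round(np.array(r.get_obs()["ft_force"])-f0,1))
    r.move_linear(P(.042,.095),max_speed=.06,guard=12)
    print("down",r.move_linear(P(.042,.078),max_speed=.02,guard=6),np.round(np.array(r.get_obs()["ft_force"])-f0,1),r.get_obs()["ee_pos"])
    r.move_linear(P(.042,.20))
E
python3 - <<'E'
from h import *
from workcell import r
q=tool(); print(r.ik(world(t,[.11,-.044,.122])[0],q), r.ik(world(t,[.11,.044,.122])[0],q))
r.clamp()
p=np.array(r.get_obs()["ee_pos"]); p[2]=.36; r.move_linear(p,max_speed=.25)
r.move_pose(world(t,[.11,-.044,.36])[0],q)
push(r,"red")
o=r.read_camera("scene"); cv2.imwrite("pics/red.png",cv2.resize(o["pixels"][60:320,180:440,::-1],None,fx=2,fy=2,interpolation=cv2.INTER_CUBIC))
print(r.get_obs()["time"])
E
```

```text
[-1.93308739e-01  4.45561958e-01  1.08298265e+00 -4.44089210e-16
  1.61304804e+00  1.53654260e+00] [-5.91888051e-02  4.68466275e-01  1.05295289e+00 -4.44089210e-16
  1.62017349e+00  1.67066254e+00]
hit False [-0.7  1.2  0.3]
down False [-0.5  1.4 -0. ] [ 0.5269223  -0.06980019  0.07814984]
11.2417
```

View pics/red.png

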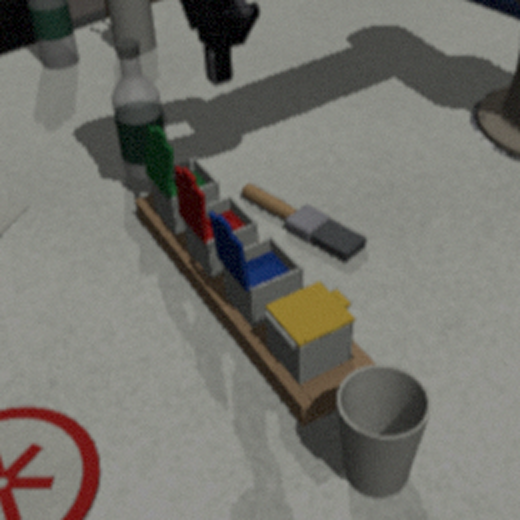

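The red lid is still upright and there was no contact. The gripper appears at crop (218,80), so I compare that with where it should project.

Run:
```python
from h import *
from workcell import r
b=r.get_obs(); print(b["ee_pos"],b["gripper_width"],b["q"],b["time"])
for c in("scene","top"):
    o=r.read_camera(c); print(c,o["position"],o["orientation"],proj(o,b["ee_pos"]),proj(o,np.array(b["ee_pos"])+[0,0,.1]))
    d=o["pixels"][:,:,::-1]
    if c=="top": cv2.imwrite("pics/t2.png",cv2.resize(d[60:360,140:560],None,fx=1.8,fy=1.8,interpolation=cv2.INTER_CUBIC))
    else: cv2.imwrite("pics/s2.png",d)
```

```text
[ 0.52626491 -0.06967088  0.19855092] -0.0008786350622768525 [-2.01168007e-01  6.98677843e-02  1.37332523e+00 -3.44075172e-05
  1.70086047e+00  1.52863011e+00] 11.2417
scene [0.92277522 0.48210857 0.59984048] [-0.13653133  0.32610518  0.85255312 -0.38492569] [[290.95826735 116.66030717]] [[287.06361107  68.03071691]]
top [0.39532475 0.0450416  0.85698751] [-0.05448345  0.71132724 -0.69837891  0.05755002] [[387.53479316 189.80919128]] [[399.45794464 176.52829657]]
```

View pics/t2.png

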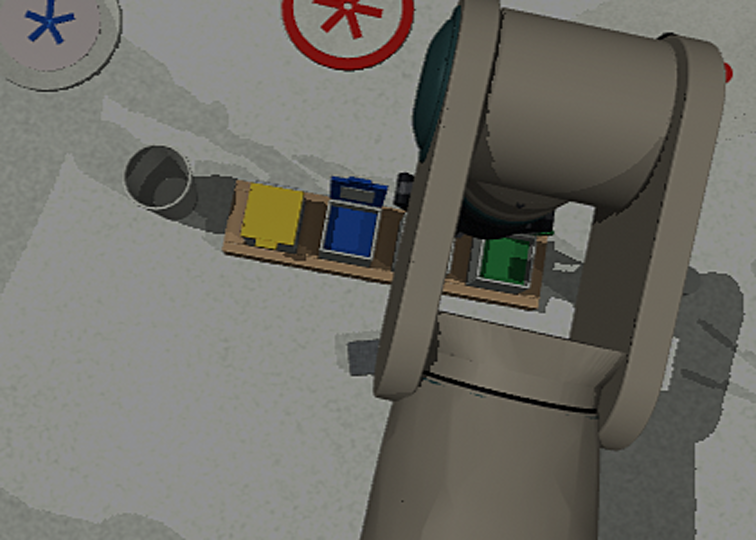

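Run:
```python
from h import *
a=cv2.imread("pics/s2.png")
b=cv2.resize(a[0:240,200:400],None,fx=3,fy=2.5,interpolation=cv2.INTER_CUBIC)
b=np.clip(b.astype(float)*1.6,0,255).astype(np.uint8)
for u,v in((290.96,116.66),(287.06,68.03)): cv2.drawMarker(b,(int((u-200)*3),int(v*2.5)),(0,255,255),0,14,1)
cv2.imwrite("pics/s2c.png",b)
```

```text
(no output)
```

View pics/s2c.png

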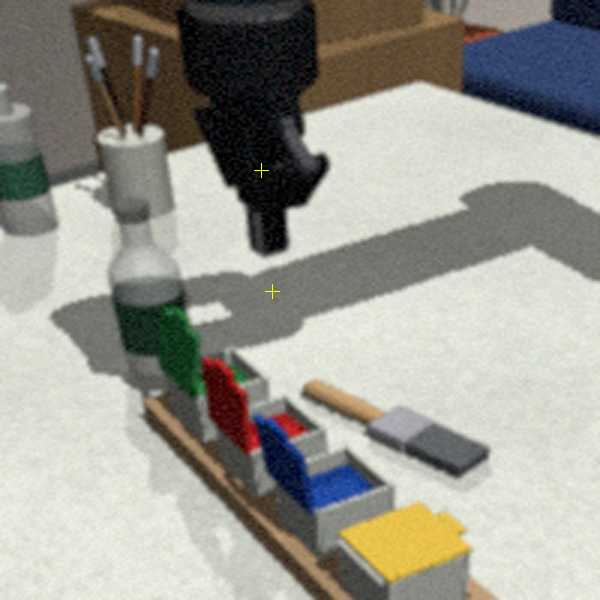

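The visible fingertip at crop (268,250) is about 17 px above the predicted TCP at (272,291). So the tool is either higher or further away than reported. I check with the wrist camera.

Run:
```python
from h import *
from workcell import r
o=r.read_camera("wrist"); b=r.get_obs(); print(o["position"],o["orientation"],b["orientation"],b["ft_force"])
im=o["pixels"][:,:,::-1].copy()
for c in Y:
    cv2.polylines(im,[np.round(proj(o,world(t,[[x,Y[c]+y,.078] for x,y in((-.03,-.03),(-.03,.03),(.03,.03),(.03,-.03))]))).astype(np.int32)],True,(255,255,255),1)
for c,g in(("red",1.58),("blue",1.65),("green",1.4)): cv2.polylines(im,[np.round(proj(o,world(t,lid(c,g)))).astype(np.int32)],True,(0,255,255),1)
p=proj(o,b["ee_pos"]); print(p); cv2.drawMarker(im,tuple(int(v) for v in p[0]),(255,0,255),0,14,1)
cv2.imwrite("pics/w.png",im)
```

```text
[ 0.6001668  -0.08042875  0.37789429] [-0.09469125 -0.64187435  0.75259795  0.11237088] [-5.48654732e-04 -6.48673743e-01  7.61066073e-01  7.11698892e-04] [ 0.17865649 -0.21671309 -0.17837391]
[[327.03259312 230.99147123]]
```

View pics/w.png

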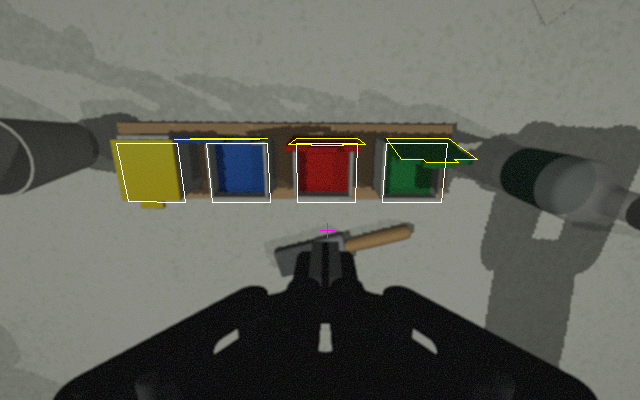

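In the wrist view the pot rims match the overlay to about 2 px, so the cameras, arm and pots agree. The real fingertip at (322,240) falls short of the TCP marker at (327,231). The fingertips therefore seem to sit about 30 mm above the reported TCP, which fits passing just over the lid. I estimate the offset and repeat lower, guarded.

```bash
python3 - <<'E'
import re
s=open("h.py").read()
i=s.index("def push"); s=s[:i]+'''def push(r,c,off=.033):
    P=lambda d,z: world(t,[.03-d,Y[c],z-off])[0]   # z of the real fingertip
    F=lambda: np.round(np.array(r.get_obs()["ft_force"])-f0,1)
    r.move_pose(P(-.08,.22),tool())
    r.move_linear(P(-.08,.122))
    f0=np.array(r.get_obs()["ft_force"])
    print("hit",r.move_linear(P(.03,.122),max_speed=.08,guard=12),F(),r.get_obs()["ee_pos"])
    print("diag",r.move_linear(P(.042,.097),max_speed=.06,guard=12),F(),r.get_obs()["ee_pos"])
    print("down",r.move_linear(P(.042,.070),max_speed=.02,guard=6),F(),r.get_obs()["ee_pos"])
    r.move_linear(P(.042,.20))
'''
open("h.py","w").write(s)
E
python3 - <<'E'
from h import *
from workcell import r
o=r.read_camera("wrist"); e=np.array(r.get_obs()["ee_pos"]); s=r.read_camera("scene")
for k in(.02,.03,.04): print(k,proj(o,e+[0,0,k]),proj(s,e+[0,0,k]))
r.move_linear(e+[0,0,.03])
push(r,"red")
o=r.read_camera("scene"); cv2.imwrite("pics/red2.png",cv2.resize(o["pixels"][60:320,180:440,::-1],None,fx=2,fy=2,interpolation=cv2.INTER_CUBIC))
print(r.get_obs()["time"])
E
```

```text
0.02 [[327.22275743 244.49738579]] [[290.081526   107.34874152]]
0.03 [[327.32778887 252.41242042]] [[289.70817415 102.70148191]]
0.04 [[327.44582631 261.30757096]] [[289.32814403  97.97109503]]
hit False [ 1.1 -0.5 -0.1] [ 0.53880823 -0.07173101  0.08891558]
diag False [-0.4 -1.5 -0.8] [ 0.5267234  -0.06978248  0.06389139]
down True [-1.7 -0.4  5.5] [ 0.5267217  -0.06976525  0.04555433]
17.2833
```

View pics/red2.png

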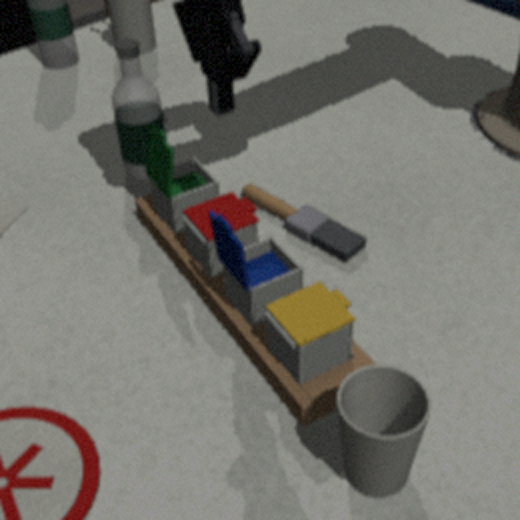

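Red now lies flat, and contact came at 5.5 N with TCP z 0.0455, which gives an offset of about 36 mm. Green is unchanged. Now blue.

Run:
```python
from h import *
from workcell import r
push(r,"blue",.036)
r.move_linear(np.array(r.get_obs()["ee_pos"])+[0,0,.14],max_speed=.25)
r.move_pose([.30,.25,.40],r.get_obs()["orientation"])
I=[]
for c,(y,x) in(("scene",(60,180)),("top",(80,180))):
    o=r.read_camera(c); I.append(cv2.resize(o["pixels"][y:y+220,x:x+260 if c=="scene" else x+380,::-1],(400 if c=="scene" else 400*380//260 ,338),interpolation=cv2.INTER_CUBIC))
    for n in("bottle","cup","brush","green_lip"):
        d=r.spot_in(n,c); print(c,n,[np.round(z["rect"]).tolist() for z in d[:1]])
cv2.imwrite("pics/fin.png",np.vstack([cv2.copyMakeBorder(I[0][:290],0,0,0,I[1].shape[1]-400,0),I[1][:300]]))
print(r.get_obs()["time"],r.get_obs()["ee_pos"])
```

```text
hit False [-0.2  0.1 -1.3] [0.5527391  0.01516347 0.08588293]
diag False [ 0.3  0.1 -1.5] [0.54061422 0.01710176 0.06086097]
down True [-2.6  0.2  4.8] [0.54066452 0.0171201  0.04557383]
scene bottle [[249.0, 116.0, 25.0, 65.0]]
scene cup [[373.0, 275.0, 50.0, 67.0]]
scene brush [[331.0, 170.0, 65.0, 38.0]]
scene green_lip [[313.0, 189.0, 41.0, 28.0]]
top bottle [[499.0, 223.0, 63.0, 36.0]]
top cup [[229.0, 163.0, 41.0, 45.0]]
top brush [[378.0, 256.0, 83.0, 21.0]]
top green_lip [[430.0, 187.0, 28.0, 5.0]]
25.1667 [0.30010863 0.24994537 0.39995848]
```

View pics/fin.png

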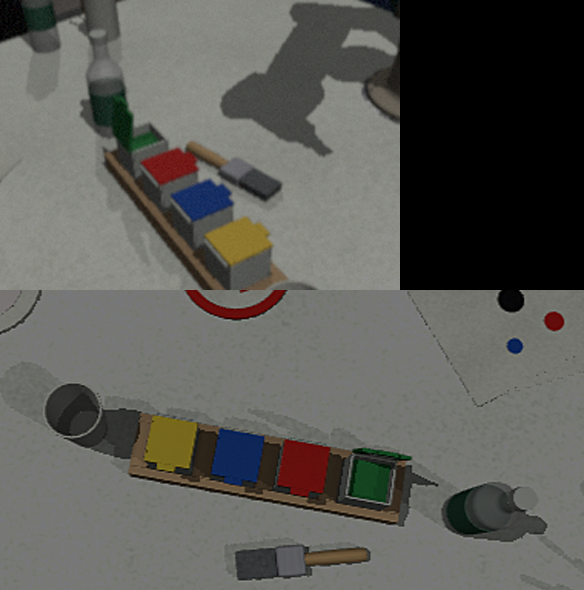

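```bash
python3 -c "
from workcell import r
print(r.hand_in())"
```

```text
the job is handed in; nothing more can be done
None
```

I pushed the red and blue lids over and down from the hinge side with the shut fingertips, then handed the job in at about 25 s of the 51 s allowed. The hand-in reports no verdict.

**Failed first pass:** My first push at the red lid passed just over it without touching. The pictures showed the real fingertips about 35 mm above the reported TCP. I lowered the path by that much, and both later pushes worked.

**Lids:** The red and blue lids both stopped hard at the same height, TCP z 0.0455 m, against about 5 N. The last scene and top pictures show them lying flat like the yellow lid. I did not measure the lid angles directly.

**Everything else:** The green lid still stands open and all four pots are seated. In the top view the green lip's detection had moved no more than 2 px. The bottle, cup and brush detections are within 3 px of the first ones, about 6 mm in the top view.

**Check that disagreed:** In the last scene-camera picture the network's `green_lip` box was at (313,189), where the blue pot stands. I took that for a false detection, because both pictures show the green lid in place.

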